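# Hang a rinsed bottle on the drying post

### The arm

A 6-joint arm with a two-finger parallel gripper is mounted at the origin on the work surface; the furniture and walls round the work are solid. World frame = base frame: x ahead of the robot, y to its left, z up, the work surface at z = 0. Lengths are in mm, angles in rad, forces in N, time in s.
With the tool pointing down it reaches from about 350 to 875 mm from the base axis. Payload 4.2 kg.
Tool frame: the origin (TCP) lies between the finger pads; the fingertips stand 11 mm ahead of it and the grasp point (between the pads) lies 8 mm behind it; z points along the fingers, y is the direction in which the jaws open and shut (so a half turn about z gives the same grasp; the last joint's range is limited). The gripper opens to 85 mm and grips with 20 to 120 N. Pads are 22 mm wide; open, the fingers measure 114 mm over their backs; the gripper's body (76 mm by 85 mm) begins 54 mm behind the grasp point. The pads swing forward as they close: fully open they stand 13 mm farther back than shut.
Start: joints at [-1.046, 0.385, 0.008, 0, -1.194, -0.259], TCP at [164.192, -603.026, 205.512] pointing down, gripper open.
Joint ranges: [-3.14, 3.14], [-1.21, 2.06], [-1.07, 1.41], [-3.16, 2.05], [-2.99, -0.16], [-3.1, 3.1]. Speed limits (rad/s): [2.79, 2.79, 3.14, 3.14, 3.14, 3.14].

### API

Orientations are given as a unit quaternion [x, y, z, w].
In Python, from bench import * gives the robot as it stands.
- The arm moves only by the tool servo_tool, never from a script. Its argument "rows" is a list of rows, each a list of 7 numbers: the opening, from 0 (shut) to 1 (fully open), then the shift along the tool's x, y, z in cm, then the turn, a rotation vector about the tool's x, y, z in degrees. A call has 1 to 12 rows; each row shifts and turns the commanded pose from where the row before left it, along the tool's axes as they then stand; what a row does not reach is not made up. A row lasts 1/10 s, in which the tool goes at most 50 mm and 8.59 degrees, less where a joint would pass 70% of its speed; a pose out of reach is approached as far as the arm can. A call is refused whole if a number of a shift passes 5 or a number of a turn 8.59, either way. A call with a gripper value outside its range is refused whole. The fingers move at their own pace and stop on an object; the grip force is fixed at half the most. Time passes only in rows, so rows that do not move let the fingers close. It gives the time, the measured TCP pose, the force and the opening at its end, in the units of the state.
- read_state(): the state, without advancing time (a new reading comes with each control period).
- get_image(name): name is "scene" or "top" or "wrist"; returns a dict with "image" (384x512x3 uint8, red, green, blue), "mtx" (3x3 intrinsics, pixels), "extrinsics" (4x4, takes a point from camera to world coordinates). Camera axes: x right, y up, looking along -z (the intrinsics and any distortion apply to the point x, -y, -z); pixel columns grow to the right and rows downward; lengths in mm; the calibration is good to about 2 mm. A picture is of the moment at which its call begins. There is no depth.
- job_done(): hands the job in, once; it reports no verdict.
The state is a dict: "clock": time; "joints": joint angles; "joint_vel": joint speeds; "joint_efforts": joint torques, N m; "position": TCP position; "ee_rot": TCP orientation; "contact_force": force on the tool from outside, world axes, zero at the start; "wrist_torque": the same for the moment, N m; "gripper_width": finger opening in mm.
Only numpy, scipy, OpenCV 4.12 (cv2) and the standard library are available. Lean on these libraries where they do the work, as an engineer would, in place of code of your own. Each camera call takes 0.05 s, during which the arm holds its last target. There are 200 camera calls.

### The job

Flip the blue dust hood of the drying stand right back so that it stays open by itself. Then take the rinsed amber bottle from the draining cradle and put it upside down over the stand's white post, lowering it by hand until its rim rests flat on the post's black foot before you let go. Leave the hood open and do not push the vial, the dropper bottle or the tape roll about.

Things in the scene. Friction and masses are not known exactly. Their poses are not given: they have to be found in the camera images.
- bottle: Rigid empty amber narrow-neck bottle, about 70 g, 110 mm long. Origin at the centre of its closed base, z axis along it towards the mouth. Body: cylinder 48 mm in diameter from 0 to 78 mm, then a shoulder to 90 mm, then the neck, 30 mm outside, 24 mm bore, to the mouth at 110 mm. It starts in the cradle with its mouth 45 degrees below level; both flanks of its body are free.
- bottle_mouth (a point): Centre of the bottle's mouth, on the rim; z points out of the mouth. To hang the bottle mouth down later, grip its body with fingers leaning partly towards the mouth (for example, fingers at 15 degrees to the bottle's axis start 30 degrees from vertical, pointing back towards the robot, and end 15 degrees from vertical).
- cradle: White draining cradle, fixed to the table; base 170 x 85 x 10 mm, two steel support bars 32 mm apart under the bottle's body and a white end stop at its rim. Origin on the table under the base's middle, z up; the bottle's mouth points to its -x side (towards the robot, within 0.3 rad).
- stand: Grey drying stand, fixed; base 170 x 130 x 12 mm, a slotted aluminium rail along its y axis through x = 0, rail top at z = 24 mm. Origin on the table, z up, -x side to the robot (within 0.3 rad). The post stands on the rail at x = 0, clamped ANYWHERE from y = -14 to +14 mm: its place along the slot is not measured and must be seen or felt.
- stand_seat (a point): Point of the stand at x = y = 0 at the height of the top of the post's foot (z = 32 mm), where the bottle's mouth ends in height; it does NOT follow the post along the slot. The post is rigid and upright: a black round foot 36 mm in diameter, 8 mm high, and on it a white rod 16 mm in diameter, its edge rounded by 2 mm, its tip 72 mm above this point.
- hood (a joint): Angle of the blue dust hood: 0 closed over the post, 1.4 rad at its back stop. Free hinge with little friction, along stand y at x = 55 mm, z = 30 mm: below about 0.6 rad the hood falls shut, beyond it falls open towards stand +x and rests at 1.4 rad.
- hood_front (a point): Middle of the outside of the hood's light front panel, 86 mm wide and 60 mm high, facing the robot; moves with the hood. Closed, it lies at stand x = -33 mm, z = 120 mm (panel from 90 to 150 mm, top plate at 150 mm). It can be pushed back with closed fingers along stand +x; fingertips above z = 115 mm pass over the post.
- vial: Small upright vial with red cap, 23 mm in diameter, 54 mm high, loose; origin under its middle. Bystander.
- drop: Brown dropper bottle, 31 mm in diameter, 91 mm high, loose, upright; origin under its middle. Bystander.
- roll: Green tape roll lying flat, 64 mm in diameter, 19 mm high, loose; origin under its middle. Bystander.
There are look-alikes about, which are no part of the job. Of the things like the bottle, leave any that is green, purple or turquoise; of the rest the larger one is meant.

How it is judged:
By the outcome, as a careful person would: the job done as asked, in the order asked, and still so for the second after the job is handed in, with the robot touching nothing.
It also fails if it takes over 72 s, if anything falls off the work surface, if the arm or the gripper's body presses on something with over 40 N, if the wrist force passes 120 N, or if a joint passes its speed limit or range.

## Working session

There is one attempt and no reset: what is moved stays moved. The work goes in short steps, Python scripts to look and compute and a tool call to move; the robot and the scene stay as the last step left them, time stands still between calls to the robot, and variables do not carry over. Pictures are saved under pics/ and viewed, about 8 in all and at most 12, crops included, and the job is handed in when it is done.

Besides the shell and the picture viewer there is one more tool, called by a JSON object that holds its "fn" and its "kwargs", one argument or row to a line. servo_tool: Moves the arm, as the interface text tells. Its arguments: {"type":"object","properties":{"rows":{"type":"array","items":{"type":"array","items":{"type":"number"}}}},"required":["rows"]}

```bash
mkdir -p pics; ls; python3 - <<'E'
from bench import *
import cv2,numpy as np
ims=[]
for n in("scene","top"):
    d=get_image(n);cv2.imwrite(f"pics/{n}0.png",d["image"][:,:,::-1]);print(n,d["mtx"],d["extrinsics"].__repr__(),[k for k in d])
    ims.append(d["image"][:,:,::-1])
print(read_state())
E
```

```text
pics
scene [[482.97491313   0.         249.64690569]
 [  0.         482.97491313 189.41636034]
 [  0.           0.           1.        ]] array([[ 8.38440508e-01,  2.42355164e-01, -4.88140850e-01,
        -2.38182748e+02],
       [-5.44786614e-01,  3.97363581e-01, -7.38450899e-01,
        -1.18998102e+03],
       [ 1.50020076e-02,  8.85079747e-01,  4.65197572e-01,
         8.56116741e+02],
       [ 0.00000000e+00,  0.00000000e+00,  0.00000000e+00,
         1.00000000e+00]]) ['image', 'mtx', 'extrinsics']
top [[436.7748113    0.         256.99220862]
 [  0.         436.7748113  190.17973051]
 [  0.           0.           1.        ]] array([[ 8.01709119e-02,  9.75574960e-01, -2.04514358e-01,
         2.41720896e+02],
       [-9.96766939e-01,  7.95590710e-02, -1.12259939e-02,
        -1.75176536e+01],
       [ 5.31917378e-03,  2.04753149e-01,  9.78799190e-01,
         1.41635244e+03],
       [ 0.00000000e+00,  0.00000000e+00,  0.00000000e+00,
         1.00000000e+00]]) ['image', 'mtx', 'extrinsics']
{'clock': 0.1, 'joints': array([-1.04639671e+00,  3.85509068e-01,  6.75310612e-03, -4.59019886e-04,
       -1.19401106e+00, -2.58601469e-01]), 'joint_vel': array([ 9.76552666e-04, -1.65171965e-03,  2.30993691e-03, -4.86053103e-05,
        4.47077213e-04, -8.77385081e-04]), 'joint_efforts': array([ 1.12576558e-04, -3.93319952e+01,  1.88929063e+01,  4.19797540e+00,
       -2.58869928e-03,  7.28327393e-06]), 'position': array([ 164.04142548, -602.48492728,  204.50604135]), 'ee_rot': array([-1.32424227e-01,  9.91192619e-01,  9.92193599e-04, -1.78798423e-04]), 'contact_force': array([ 0.12788322,  0.10031848, -0.09996468]), 'wrist_torque': array([-0.00075326,  0.00934936, -0.01468559]), 'gripper_width': 85.35126064816386}
```

View pics/scene0.png

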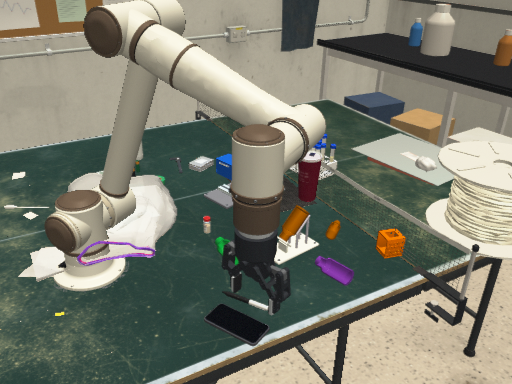

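View pics/top0.png

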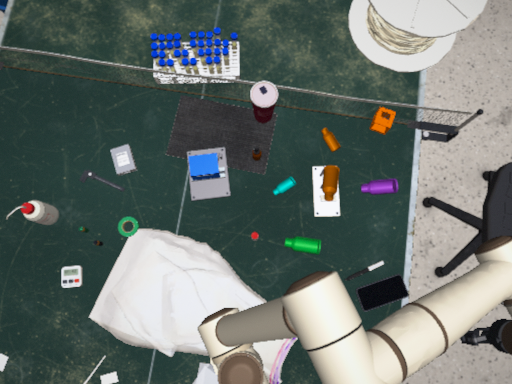

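The pictures show two amber bottles: one in the cradle (top (331,183), scene (295,222)) and a smaller one lying at top (331,138), scene (333,229). The look-alikes are green (303,245), purple (379,187) and turquoise (285,186). I choose the larger amber one in the cradle. The stand is at top (208,172), with the blue hood at its far end. I'll check the choice in a close crop.

```bash
python3 - <<'E'
import cv2,numpy as np
t=cv2.imread("pics/top0.png");s=cv2.imread("pics/scene0.png")
a=cv2.resize(t[140:205,180:230],None,fx=6,fy=6,interpolation=2)
b=cv2.resize(t[120:225,295:360],None,fx=3.7,fy=3.7,interpolation=2)
c=cv2.resize(s[140:270,195:345],None,fx=5,fy=4*1.25,interpolation=2)
c=cv2.resize(s[140:270,195:345],(345,300),interpolation=2)
H=390
out=np.zeros((600,800,3),np.uint8)
out[:390,:300]=a; out[:388,310:310+b.shape[1]]=b[:388]
cv2.imwrite("pics/crop1.png",out[:390,:560])
E
```

```text
(no output)
```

View pics/crop1.png

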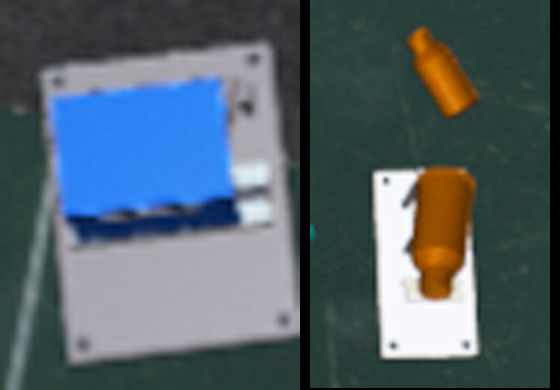

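The crop shows the amber bottle in the white cradle with its mouth at the lower end, bigger than the loose amber one. The stand base corners, in top pixels, are about (187,152), (225,147), (230,197) and (191,200).

```bash
cat > h.py <<'E'
from bench import *
import cv2,numpy as np
from scipy.spatial.transform import Rotation as R
from scipy.optimize import least_squares
np.set_printoptions(precision=3,suppress=True)
def ray(d,px):
    uv=np.atleast_2d(px).astype(float);K=d["mtx"];E=np.array(d["extrinsics"])
    v=np.c_[(uv[:,0]-K[0,2])/K[0,0],-(uv[:,1]-K[1,2])/K[1,1],-np.ones(len(uv))]
    return E[:3,3],v@E[:3,:3].T
def onz(d,px,z):
    o,v=ray(d,px);return o+v*((z-o[2])/v[:,2])[:,None]
def proj(d,P):
    K=d["mtx"];E=np.array(d["extrinsics"]);p=(np.atleast_2d(P)-E[:3,3])@E[:3,:3]
    return np.c_[K[0,0]*p[:,0]/-p[:,2]+K[0,2],K[1,1]*-p[:,1]/-p[:,2]+K[1,2]]
def fit(W,L):  # planar fit: local corners L -> world W
    def f(q):
        c,s=np.cos(q[2]),np.sin(q[2]);return (np.c_[L[:,0]*c-L[:,1]*s+q[0],L[:,0]*s+L[:,1]*c+q[1]]-W[:,:2]).ravel()
    r=least_squares(f,[*W[:,:2].mean(0),0]);return r.x,np.sqrt((r.fun**2).mean())
def rect(a,b): return np.array([[a,b],[a,-b],[-a,-b],[-a,b]])/2
def tri(os,vs):
    A=0;b=0
    for o,v in zip(os,vs):
        v=v/np.linalg.norm(v);M=np.eye(3)-np.outer(v,v);A=A+M;b=b+M@o
    return np.linalg.solve(A,b)
E
python3 - <<'E'
from h import *
d=get_image("top")
S=onz(d,[[187,151.7],[225,147],[229.7,196.7],[191.3,200.3]],12)
C=onz(d,[[312.6,166],[339.9,166],[340.1,216],[314.5,216.5]],10)
print(S,fit(S,rect(170,130)));print(C,fit(C,rect(170,85)))
# bottle check
print("bottle px",onz(d,[[331,183]],60), "roll",onz(d,[[128,227]],19),"vial",onz(d,[[255,236]],54),"drop",onz(d,[[256,155]],91),"smallamber",onz(d,[[331,138]],15))
w=get_image("wrist");print(w["mtx"],w["extrinsics"]);s=read_state();T=np.eye(4);T[:3,:3]=R.from_quat(s["ee_rot"]).as_matrix();T[:3,3]=s["position"]
print(np.linalg.inv(T)@w["extrinsics"]);print(s["position"])
E
```

```text
[[647.154 242.385  12.   ]
 [673.869 117.362  12.   ]
 [506.154  85.89   12.   ]
 [484.047 209.753  12.   ]] (array([577.806, 163.847,   0.192]), np.float64(1.5056215855678703))
[[ 632.632 -179.382   10.   ]
 [ 640.058 -270.097   10.   ]
 [ 472.015 -277.705   10.   ]
 [ 463.63  -194.735   10.   ]] (array([ 552.083, -230.48 ,    0.073]), np.float64(1.743099420658478))
bottle px [[ 567.59  -235.139   60.   ]] roll [[379.822 401.133  19.   ]] vial [[380.373  -7.404  54.   ]] drop [[631.357   9.887  91.   ]] smallamber [[ 733.581 -235.286   15.   ]]
[[323.828   0.    255.456]
 [  0.    323.828 185.451]
 [  0.      0.      1.   ]] [[  -0.264   -0.912   -0.313   84.544]
 [   0.965   -0.249   -0.087 -625.663]
 [   0.002   -0.325    0.946  372.643]
 [   0.       0.       0.       1.   ]]
[[   0.001    0.946    0.325   82.79 ]
 [   1.      -0.001   -0.001   -1.058]
 [  -0.       0.325   -0.946 -167.801]
 [   0.       0.       0.       1.   ]]
[ 164.074 -602.69   204.835]
```

Stand at about (578,164), yaw 0.19; cradle at (552,-230), yaw 0.07. The rectangle fits agree to under 2 mm, so the sizes match. Next I go above the cradle for a wrist view on the way to the hood.

```bash
cat >> h.py <<'E'
def Rt(yaw,tilt=0.): # tool x to robot side at yaw, z down; tilt>0: fingers lean back towards robot (-x side)
    Z=R.from_euler('z',yaw)
    B=R.from_matrix(np.array([[-1,0,0],[0,1,0],[0,0,-1.]]).T)
    return Z*R.from_euler('y',tilt)*B
def go(P,Rw,turnfirst=True):
    s=read_state();C=R.from_quat(s["ee_rot"]);rv=(C.inv()*Rw).as_rotvec(degrees=True)
    dp=np.array(P)-s["position"]
    print("turn tool deg",rv,"then shift cm",Rw.inv().apply(dp)/10,"| shift first cm",C.inv().apply(dp)/10,"norm mm",np.linalg.norm(dp).round(1))
    print("at",s["position"],s["clock"],s["contact_force"])
E
python3 -c "
from h import *
print(Rt(.073,.3).apply([0,0,1]),Rt(0.073).as_matrix())
go([430,-230,330],Rt(.073))"
```

```text
[-0.295 -0.022 -0.955] [[-0.997 -0.073  0.   ]
 [-0.073  0.997  0.   ]
 [-0.     0.    -1.   ]]
turn tool deg [ 0.076 -0.014 11.041] then shift cm [-29.24   35.23  -12.517] | shift first cm [-35.444  28.995 -12.481] norm mm 474.6
at [ 164.074 -602.69   204.835] 0.2 [-0.15  -0.347  0.104]
```

{"fn": "servo_tool", "kwargs": {
  "rows": [
    [0, -2.9, 2.4, -2, 0, 0, 0],
    [0, -3.4, 2.8, -2, 0, 0, 0],
    [0, -3.4, 2.8, -2, 0, 0, 0],
    [0, -3.4, 2.8, -2, 0, 0, 0],
    [0, -3.4, 2.8, -2, 0, 0, 0],
    [0, -3.7, 3, -1, 0, 0, 0],
    [0, -3.7, 3, -1, 0, 0, 0],
    [0, -3.8, 3.1, -0.5, 0, 0, 0],
    [0, -3.8, 3.1, 0, 0, 0, 0],
    [0, -3.9, 3.2, 0, 0, 0, 0],
    [0, 0, 0, 0, 0, 0, 5.5],
    [0, 0, 0, 0, 0, 0, 5.5]
  ]
}}

```text
clock: 1.4
position: [430.1, -228.9, 330.2]
ee_rot: [-0.037, 0.999, 0.0, -0.0]
contact_force: [-1.1, -0.9, 0.2]
gripper_width: -0.2
```

```bash
python3 -c "
from h import *
d=get_image('wrist');cv2.imwrite('pics/w1.png',d['image'][:,:,::-1]);np.savez('w1.npz',**d)
go([430,-230,330],Rt(.073))"
```

```text
turn tool deg [ 0.016 -0.025 -0.186] then shift cm [-0.021 -0.053  0.029] | shift first cm [-0.022 -0.052  0.029] norm mm 0.6
at [ 429.749 -229.492  330.285] 1.45 [-0.255  0.819 -0.63 ]
```

View pics/w1.png

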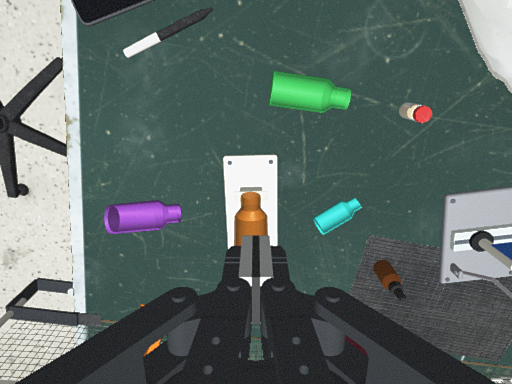

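The wrist view shows the cradle's near edge at (223..277,155), the bottle mouth at about (251,197), and the stand at right with the post's black foot at about (481,241). I'll zoom both.

```bash
python3 -c "
import cv2,numpy as np
t=cv2.imread('pics/w1.png')
a=cv2.resize(t[145:250,210:290],None,fx=5,fy=5,interpolation=2)
b=cv2.resize(t[180:290,432:512],None,fx=4.77,fy=4.77,interpolation=2)
o=np.zeros((525,790,3),np.uint8);o[:525,:400]=a;o[:b.shape[0],405:405+b.shape[1]]=b[:525];cv2.imwrite('pics/crop2.png',o)"
```

```text
(no output)
```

View pics/crop2.png

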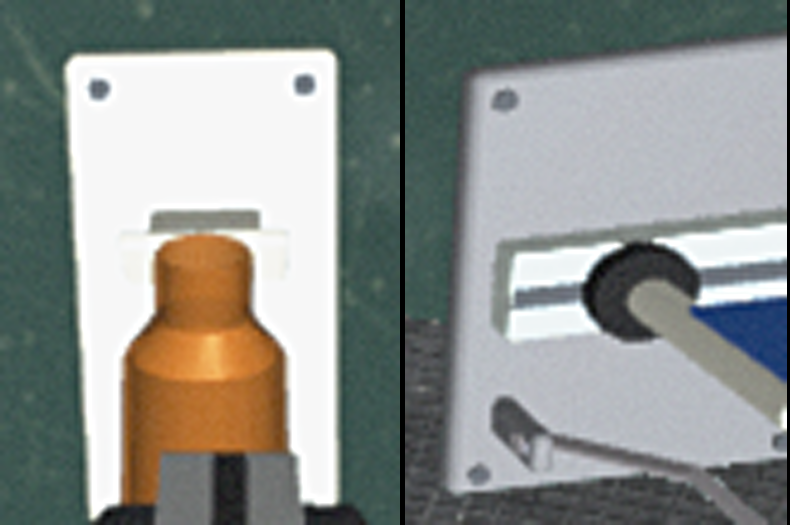

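```bash
python3 - <<'E'
from h import *
w=dict(np.load('w1.npz'));d=get_image("top")
W=onz(w,[[444.6,195.1],[441.4,283.1]],12);print(W)
S=onz(d,[[187,151.7],[225,147],[229.7,196.7],[191.3,200.3]],12)
for nm,A,L in(("wrist",W,np.array([[-85,-65],[85,-65]])),("both",np.r_[S,W],np.r_[rect(170,130),[[-85,-65],[85,-65]]])):
    q,e=fit(A,L);print(nm,q,e)
    F=onz(w,[[481.5,241]],28)[0];c,s=np.cos(q[2]),np.sin(q[2])
    v=F[:2]-q[:2];print("foot",F,"stand xy",c*v[0]+s*v[1],-s*v[0]+c*v[1])
C=onz(w,[[223.4,155.6],[277,154.8]],10);print("cradle near corners",C, np.linalg.norm(C[1]-C[0]))
# bottle mouth top rim (w 250.7,192.5), mouth in top ~ (329.3?,200)
# model prediction: bottle in plane of cradle axis through neck/body centres
for z in(50,60,70):
    print(z,onz(w,[[250.7,192.5],[251.2,222]],z).ravel())
b=d["image"];hsv=cv2.cvtColor(b,cv2.COLOR_RGB2HSV);m=cv2.inRange(hsv,(5,120,40),(20,255,255));n,l,st,ce=cv2.connectedComponentsWithStats(m)
print([(st[i],ce[i]) for i in range(1,n) if st[i][4]>60])
E
```

```text
[[507.851  80.516  12.   ]
 [671.905 118.783  12.   ]]
wrist [575.112 162.95    0.229] 0.5452579828164048
foot [576.72  151.256  28.   ] stand xy -1.0912678854619484 -11.75370839300923
both [577.53  163.684   0.2  ] 1.7196134179768348
foot [576.72  151.256  28.   ] stand xy -3.2602990006603862 -12.019608625520563
cradle near corners [[ 469.97  -276.251   10.   ]
 [ 462.519 -193.79    10.   ]] 82.79746498973631
50 [ 512.69  -230.423   50.     560.348 -226.312   50.   ]
60 [ 509.013 -230.545   60.     555.609 -226.525   60.   ]
70 [ 505.337 -230.667   70.     550.869 -226.739   70.   ]
[(array([369, 106,  27,  29, 504], dtype=int32), array([382.325, 120.083])), (array([321, 127,  20,  23, 228], dtype=int32), array([329.904, 138.772]))]
```

```bash
python3 -c "
from h import *
go([487,146,180],Rt(.2))"
```

```text
turn tool deg [ 0.016 -0.023 -7.148] then shift cm [-13.107  35.703  15.029] | shift first cm [-8.568 37.053 15.035] norm mm 408.9
at [ 429.479 -229.954  330.294] 1.5 [ 0.713 -0.482  0.017]
```

{"fn": "servo_tool", "kwargs": {
  "rows": [
    [0, -0.85, 3.7, 1.5, 0, 0, 0],
    [0, -0.85, 3.7, 1.5, 0, 0, 0],
    [0, -0.85, 3.7, 1.5, 0, 0, 0],
    [0, -0.85, 3.7, 1.5, 0, 0, 0],
    [0, -0.85, 3.7, 1.5, 0, 0, 0],
    [0, -0.85, 3.7, 1.5, 0, 0, 0],
    [0, -0.85, 3.7, 1.5, 0, 0, 0],
    [0, -0.85, 3.7, 1.5, 0, 0, 0],
    [0, -0.85, 3.7, 1.5, 0, 0, 0],
    [0, -0.85, 3.7, 1.5, 0, 0, 0],
    [0, 0, 0, 0, 0, 0, -7.2],
    [0, 0, 0, 3.8, 0, 0, 0]
  ]
}}

```text
clock: 2.7
position: [490.6, 147.3, 145.9]
ee_rot: [-0.103, 0.995, 0.002, 0.005]
contact_force: [0.7, -0.2, 0.2]
gripper_width: 0.2
```

```bash
python3 -c "
from h import *
go([577.5,163.7,141],Rt(.2))"
```

```text
turn tool deg [0.142 0.602 0.371] then shift cm [-8.845 -0.121  0.49 ] | shift first cm [-8.838 -0.18   0.583] norm mm 88.6
at [490.577 147.314 145.905] 2.7 [ 0.727 -0.18   0.201]
```

{"fn": "servo_tool", "kwargs": {
  "rows": [
    [0, -2, 0, 0.5, 0, 0, 0],
    [0, -1.2, 0, 0, 0, 0, 0],
    [0, -1, 0, 0, 0, 0, 0],
    [0, -1, 0, 0, 0, 0, 0],
    [0, -1, 0, 0, 0, 0, 0],
    [0, -1, 0, -0.1, 0, 0, 0],
    [0, -1, 0, -0.1, 0, 0, 0],
    [0, -1, 0, -0.2, 0, 0, 0]
  ]
}}

```text
clock: 3.5
position: [577.7, 163.0, 141.7]
ee_rot: [-0.1, 0.995, 0.0, 0.0]
contact_force: [0.4, 0.0, -0.2]
gripper_width: -0.1
```

{"fn": "servo_tool", "kwargs": {
  "rows": [
    [0, -1, 0, -0.2, 0, 0, 0],
    [0, -1, 0, -0.2, 0, 0, 0],
    [0, -1, 0, -0.2, 0, 0, 0],
    [0, -1, 0, -0.2, 0, 0, 0],
    [0, -1, 0, -0.2, 0, 0, 0],
    [0, -1, 0, -0.2, 0, 0, 0],
    [0, 0, 0, 0, 0, 0, 0]
  ]
}}

```text
clock: 4.2
position: [637.2, 175.1, 153.5]
ee_rot: [-0.099, 0.995, 0.0, 0.0]
contact_force: [-1.0, -0.5, 0.6]
gripper_width: -0.3
```

```bash
python3 -c "
from h import *
d=get_image('top');s=get_image('scene')
a=cv2.resize(d['image'][130:210,170:270],(500,400),interpolation=2);b=cv2.resize(s['image'][130:210,180:250],(290,331),interpolation=2)
o=np.zeros((400,800,3),np.uint8);o[:,:500]=a;o[:331,505:795]=b
cv2.imwrite('pics/hood.png',o[:,:,::-1]);go([577.5,163.7,141],Rt(.2))"
```

```text
turn tool deg [ 0.002 -0.045 -0.046] then shift cm [5.922 0.075 1.216] | shift first cm [5.921 0.07  1.22 ] norm mm 60.5
at [635.692 174.733 153.157] 4.3 [-0.201  0.103  0.255]
```

View pics/hood.png

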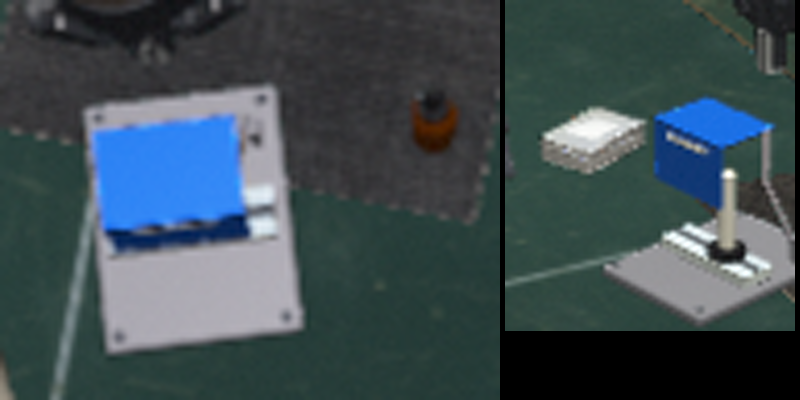

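```bash
python3 - <<'E'
from h import *
def st(p,a=0):
    p=np.atleast_2d(p).astype(float);x=p[:,0]-55;z=p[:,2]-30
    p=np.c_[55+x*np.cos(a)+z*np.sin(a),p[:,1],30-x*np.sin(a)+z*np.cos(a)]
    return R.from_euler('z',.2).apply(p)+[577.5,163.7,0]
P=[[-33,43,150],[-33,-43,150],[-33,43,90],[-33,-43,90]]
d=get_image("top");s=get_image("scene");tip=read_state()["position"]-[0,0,11]
for a in(0,.3,1.4):
  print(a,"top crop",(proj(d,st(P,a))-[170,130])*5,"scene crop",((proj(s,st(P,a))-[180,130])*4.14+[505,0]))
print("tip",(proj(d,[tip])-[170,130])*5,(proj(s,[tip])-[180,130])*4.14+[505,0])
E
```

```text
0 top crop [[100.906 224.343]
 [244.467 207.818]
 [114.809 247.36 ]
 [252.16  231.503]] scene crop [[657.361 113.439]
 [724.751 144.144]
 [658.494 175.855]
 [724.818 208.029]]
0.3 top crop [[ 89.96  151.645]
 [234.9   135.107]
 [106.404 204.607]
 [245.654 188.615]] scene crop [[691.042  79.408]
 [758.906 108.757]
 [676.624 144.776]
 [743.415 175.919]]
1.4 top crop [[ 76.609 -68.461]
 [214.776 -83.81 ]
 [ 87.403  27.218]
 [225.753  11.666]] scene crop [[813.213  69.524]
 [880.569  96.78 ]
 [767.2    96.785]
 [834.38  125.365]]
tip [[161.022  73.492]] [[768.722 107.597]]
```

```bash
python3 - <<'E'
from h import *
d=get_image("top");s=get_image("scene")
print(tri([ray(s,[180+(772-505)/4.14,130+73/4.14])[0],ray(d,[170+152/5,130+58/5])[0]],[ray(s,[180+(772-505)/4.14,130+73/4.14])[1][0],ray(d,[170+152/5,130+58/5])[1][0]]))
st=read_state();print(st["position"],st["gripper_width"],R.from_quat(st["ee_rot"]).apply([0,0,1]))
a=cv2.resize(s['image'][90:210,180:290],(733,600)[::1],interpolation=2)
a=cv2.resize(s['image'][90:190,190:290],(400,400),interpolation=2);b=cv2.resize(get_image('wrist')['image'],(395,296))
o=np.zeros((400,800,3),np.uint8);o[:,:400]=a;o[:296,405:]=b;cv2.imwrite('pics/h2.png',o[:,:,::-1])
E
```

```text
[636.463 175.327 174.448]
[635.406 174.741 153.57 ] -0.38565080349516034 [-0. -0. -1.]
```

View pics/h2.png

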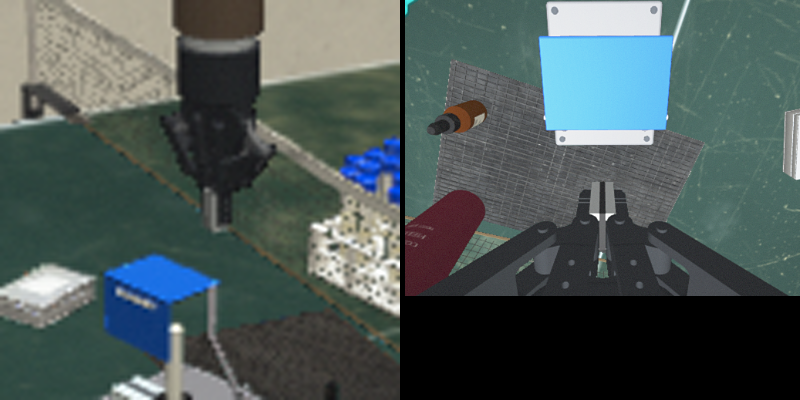

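All views agree that the shut fingertips are about 20 mm behind the stated TCP rather than 11 mm ahead of it. The fingers therefore passed over the closed hood without touching it, and the hood is still shut at the predicted pixels. I'll go back and push lower, with TCP z about 118, so the tips are at about 138 by image and still above the post even by the text's figure.

{"fn": "servo_tool", "kwargs": {
  "rows": [
    [0, 0, 0, -3, 0, 0, 0],
    [0, 4, 0, 0, 0, 0, 0],
    [0, 4, 0, 0, 0, 0, 0],
    [0, 4, 0, 0, 0, 0, 0],
    [0, 3.5, 0, 0, 0, 0, 0],
    [0, 0, 0, 3, 0, 0, 0],
    [0, 0, 0, 3.6, 0, 0, 0],
    [0, -1, 0, 0, 0, 0, 0],
    [0, -1, 0, 0, 0, 0, 0],
    [0, -1, 0, 0, 0, 0, 0]
  ]
}}

```text
clock: 5.55
position: [516.0, 151.0, 119.4]
ee_rot: [-0.1, 0.995, 0.001, 0.002]
contact_force: [-0.3, 0.6, -0.4]
gripper_width: 0.1
```

{"fn": "servo_tool", "kwargs": {
  "rows": [
    [0, -1, 0, 0, 0, 0, 0],
    [0, -1, 0, 0, 0, 0, 0],
    [0, -1, 0, 0, 0, 0, 0],
    [0, -1, 0, 0, 0, 0, 0]
  ]
}}

```text
clock: 5.95
position: [553.3, 158.0, 117.8]
ee_rot: [-0.1, 0.995, -0.0, -0.0]
contact_force: [-1.2, -0.3, 1.8]
gripper_width: -0.5
```

```bash
python3 - <<'E'
from h import *
d=get_image("top");s=get_image("scene");tip=read_state()["position"]+[0,0,20]
go([577.5,163.7,141],Rt(.2));print(proj(s,[tip]),proj(d,[tip]))
for n,i,(x0,y0,x1,y1) in(("scene",s,(200,110,270,200)),("top",d,(180,130,250,205))):
    m=cv2.inRange(cv2.cvtColor(i['image'],cv2.COLOR_RGB2HSV),(98,150,60),(118,255,255))[y0:y1,x0:x1];y,x=np.nonzero(m);print(n,len(x),x.min()+x0,x.max()+x0,y.min()+y0,y.max()+y0)
E
```

```text
turn tool deg [ 0.007  0.063 -0.051] then shift cm [-2.407  0.059 -2.357] | shift first cm [-2.409  0.061 -2.354] norm mm 33.7
at [554.03  158.341 117.435] 6.05 [-0.562  0.039  0.073]
[[226.829 163.623]] [[204.932 171.349]]
scene 288 220 250 151 173
top 92 192 218 144 173
```

{"fn": "servo_tool", "kwargs": {
  "rows": [
    [0, -1, 0, -0.1, 0, 0, 0],
    [0, -1, 0, -0.1, 0, 0, 0],
    [0, -1, 0, -0.1, 0, 0, 0],
    [0, -1, 0, -0.2, 0, 0, 0],
    [0, -1, 0, -0.2, 0, 0, 0],
    [0, -1, 0, -0.2, 0, 0, 0],
    [0, -1, 0, -0.2, 0, 0, 0],
    [0, -1, 0, -0.2, 0, 0, 0],
    [0, -1, 0, -0.2, 0, 0, 0],
    [0, 0, 0, -0.2, 0, 0, 0],
    [0, 0, 0, 0, 0, 0, 0]
  ]
}}

```text
clock: 7.15
position: [640.8, 175.8, 134.6]
ee_rot: [-0.1, 0.995, 0.0, 0.0]
contact_force: [0.4, 0.6, -0.5]
gripper_width: -0.0
```

```bash
python3 - <<'E'
from h import *
d=get_image("top");s=get_image("scene");tip=read_state()["position"]+[0,0,20]
go([577.5,163.7,141],Rt(.2));print(proj(s,[tip]),proj(d,[tip]))
a=cv2.resize(s['image'][90:190,190:290],(400,400),interpolation=2);b=cv2.resize(d['image'][100:200,160:260],(395,395),interpolation=2)
o=np.zeros((400,800,3),np.uint8);o[:,:400]=a;o[:395,405:]=b;cv2.imwrite('pics/h3.png',o[:,:,::-1])
E
```

```text
turn tool deg [ 0.002 -0.025 -0.031] then shift cm [ 6.393  0.074 -0.651] | shift first cm [ 6.394  0.07  -0.648] norm mm 64.3
at [640.305 175.677 134.492] 7.25 [-0.399  0.355 -0.299]
[[244.729 152.564]] [[201.575 141.876]]
```

View pics/h3.png

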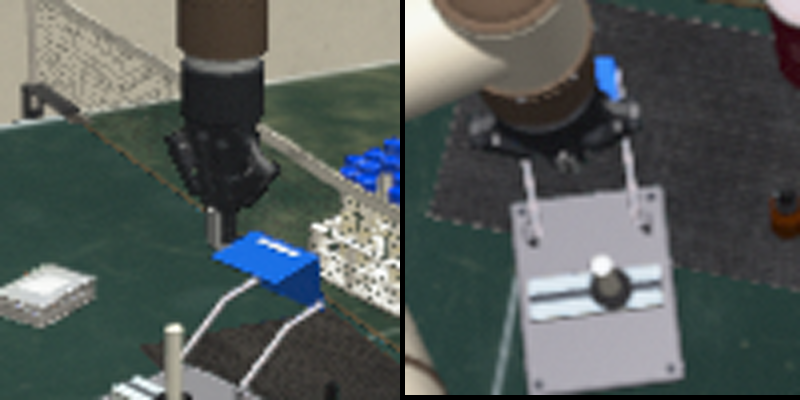

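The hood is open and resting at its back stop, and the post stands free with its foot at about top px (212,173). This also confirms the shut tips are about 20 mm behind the TCP. Now I fit the bottle model to its silhouettes and locate the post.

```bash
cat > bot.py <<'E'
from h import *
def mask(im,seed,r=26):
    lab=cv2.cvtColor(im,cv2.COLOR_RGB2HSV);m=cv2.inRange(lab,(3,150,50),(22,255,255))
    n,l,st,ce=cv2.connectedComponentsWithStats(m)
    y,x=np.nonzero(m);k=np.argmin((x-seed[0])**2+(y-seed[1])**2);c=(l==l[y[k],x[k]]).astype(np.uint8)
    return c,st[l[y[k],x[k]]]
t=np.linspace(0,2*np.pi,24,endpoint=False)
M=np.concatenate([np.c_[r*np.cos(t),r*np.sin(t),np.full(24,z)] for r,z in((24,0),(24,78),(15,90),(15,110))])
def pts(c,yaw,el): # c=base centre, axis = to robot side, el below level
    ax=np.array([-np.cos(yaw)*np.cos(el),-np.sin(yaw)*np.cos(el),-np.sin(el)])
    y=np.array([-np.sin(yaw),np.cos(yaw),0]);x=np.cross(y,ax)
    return M@np.array([x,y,ax])+c,ax
E
python3 - <<'E'
from bot import *
views=[]
for n,seed in(("top",(331,183)),("scene",(295,222))):
    d=get_image(n);c,st=mask(d["image"],seed);print(n,st,cv2.cvtColor(d["image"][seed[1]:seed[1]+1,seed[0]:seed[0]+1],cv2.COLOR_RGB2HSV))
    y,x=np.nonzero(c);views.append((d,np.c_[x,y]))
w=dict(np.load('w1.npz'))
th=np.linspace(0,2*np.pi,24,endpoint=False);D=np.c_[np.cos(th),np.sin(th)]
def f(q):
    P,ax=pts(q[:3],q[3],q[4]);r=[]
    for d,xy in views: r.append((proj(d,P)@D.T).max(0)-(xy@D.T).max(0)-.4)
    p=proj(w,P[72:]) # neck rim, wrist view
    r+= [[p[:,1].min()-192.3,p[:,0].min()-241.1,p[:,0].max()-260.3]]
    return np.r_[np.concatenate(r),(q[4]-np.pi/4)*20]
q=least_squares(f,[590,-228,110,.07,.785],loss="soft_l1",x_scale=[1,1,1,.01,.01]);r=f(q.x)
print(q.x,"mouth",q.x[:3]+110*pts(*[q.x[:3],q.x[3],q.x[4]])[1]);print(r.round(1))
d=views[0][0]
print("post foot",onz(d,[[212.2,172.9]],29),"tip",onz(d,[[209.4,167.1]],103))
E
```

```text
top [323 165  17  36 444] [[[ 16 255 146]]]
scene [279 205  30  36 511] [[[ 16 255 173]]]
[ 595.092 -222.814  129.817    0.088    0.81 ] mouth [ 519.559 -229.501   50.13 ]
[-0.2  0.7  0.3  0.3  0.5  0.7  0.6  0.6  1.   1.3  1.3  1.3  1.3  0.2
  0.3  0.5 -0.2 -0.5 -0.1 -0.6 -0.1  0.2 -0.1 -0.2  1.2  0.7  0.2  0.6
  1.3  1.2  1.   0.4 -0.4 -0.3 -0.2 -0.2 -0.1 -0.3 -0.6  0.3  0.5  0.7
  0.9  0.6  0.3  1.2  1.3  1.3  0.1 -0.2  0.8  0.5]
post foot [[577.242 149.029  29.   ]] tip [[577.096 150.679 103.   ]]
```

```bash
python3 -c "
from h import *
s=read_state();T=Rt(.085,np.radians(30));print(T.apply([0,0,1]))
go([613,-221,285],T)"
```

```text
[-0.498 -0.042 -0.866]
turn tool deg [-1.721 29.947  6.413] then shift cm [ 12.792 -39.293  -9.988] | shift first cm [ 10.542 -38.341 -15.041] norm mm 425.1
at [640.265 175.682 134.546] 7.35 [-1.026  0.097  0.093]
```

{"fn": "servo_tool", "kwargs": {
  "rows": [
    [0, 0, 0, -5, 0, 0, 0],
    [0, 0, 0, -5, 0, 0, 0],
    [0, 0, 0, -5, 0, 0, 0],
    [1, 1.17, -4.26, 0, 0, 0, 0],
    [1, 1.17, -4.26, 0, 0, 0, 0],
    [1, 1.17, -4.26, 0, 0, 0, 0],
    [1, 1.17, -4.26, 0, 0, 0, 0],
    [1, 1.17, -4.26, 0, 0, 0, 0],
    [1, 1.17, -4.26, 0, 0, 0, 0],
    [1, 1.17, -4.26, 0, 0, 0, 0],
    [1, 1.17, -4.26, 0, 0, 0, 0],
    [1, 1.17, -4.26, 0, 0, 0, 0]
  ]
}}

```text
clock: 8.55
position: [612.7, -222.4, 284.8]
ee_rot: [-0.1, 0.995, 0.0, 0.0]
contact_force: [0.3, -0.3, 0.2]
gripper_width: 85.2
```

{"fn": "servo_tool", "kwargs": {
  "rows": [
    [1, 0, 0, 0, -0.4, 7.5, 1.6],
    [1, 0, 0, 0, -0.4, 7.5, 1.6],
    [1, 0, 0, 0, -0.4, 7.5, 1.6],
    [1, 0, 0, 0, -0.4, 7.5, 1.6],
    [1, 0, 0, 0, 0, 0, 0]
  ]
}}

```text
clock: 9.05
position: [614.9, -219.6, 275.8]
ee_rot: [-0.042, 0.963, -0.01, -0.266]
contact_force: [-0.0, -0.1, -2.9]
gripper_width: 85.5
```

```bash
python3 - <<'E'
from bot import *
T=Rt(.085,np.radians(30));go([613,-221,177],T);go([548,-227,64.7],T);s=read_state();print(s["gripper_width"],s["joints"])
w=get_image("wrist");np.savez("w2.npz",**w);im=w["image"].copy()
P,ax=pts(np.array([595.1,-222.8,129.8]),.087,.8)
c,st=mask(im,(255,240));print(st,proj(w,P).min(0),proj(w,P).max(0))
for p in proj(w,P): cv2.circle(im,tuple(int(v) for v in p),1,(0,255,255),-1)
o=np.zeros((384,800,3),np.uint8);o[:,:512]=im
sc=get_image("scene")["image"];o[:384,515:]=cv2.resize(sc[120:280,210:329],(285,384),interpolation=2)
cv2.imwrite('pics/w2.png',o[:,:,::-1])
E
```

```text
turn tool deg [ 0.065 -0.842  0.123] then shift cm [-4.763 -0.12   8.658] | shift first cm [-4.89  -0.141  8.587] norm mm 98.8
at [ 614.929 -219.626  275.795] 9.05 [-0.022 -0.076 -2.898]
turn tool deg [ 0.065 -0.842  0.123] then shift cm [-4.725 -0.166 21.647] | shift first cm [-5.042 -0.201 21.575] norm mm 221.6
at [ 614.929 -219.626  275.795] 9.05 [-0.022 -0.076 -2.898]
85.47961008500508 [-0.059  0.715  0.605  0.08  -1.994 -1.412]
[ 232  157   44   78 2711] [231.389 156.252] [278.026 235.985]
```

View pics/w2.png

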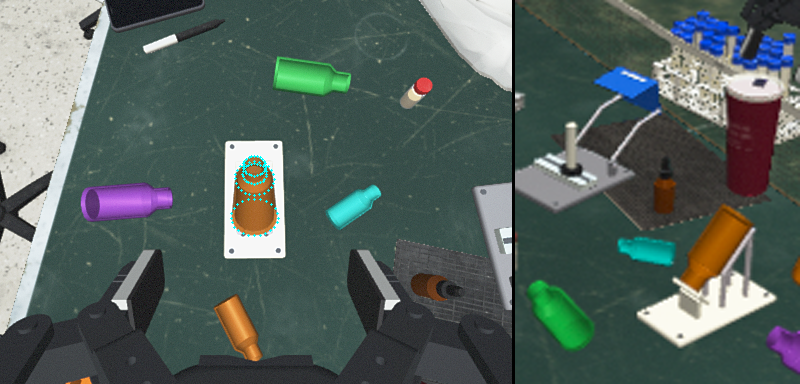

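The wrist mask box (232–276, 157–235) matches the projected bottle model (231–278, 156–236), so the bottle pose is good to about 1 mm. The open pads' tips are about 37 mm behind the TCP, consistent with the offset found before. Next is the approach.

{"fn": "servo_tool", "kwargs": {
  "rows": [
    [1, 0, 0, 0, 0, -0.85, 0.1],
    [1, -2.4, -0.1, 4, 0, 0, 0],
    [1, -2.35, -0.1, 4.3, 0, 0, 0],
    [1, 0, 0, 3, 0, 0, 0],
    [1, 0, 0, 3, 0, 0, 0],
    [1, 0, 0, 2, 0, 0, 0],
    [1, 0, 0, 2, 0, 0, 0],
    [1, 0, 0, 0, 0, 0, 0]
  ]
}}

```text
clock: 9.95
position: [563.9, -227.5, 103.0]
ee_rot: [-0.04, 0.967, -0.011, -0.251]
contact_force: [0.1, 0.4, 0.2]
gripper_width: 85.5
```

```bash
python3 - <<'E'
from bot import *
T=Rt(.085,np.radians(30));go([547.5,-226.9,63.9],T)
E
```

```text
turn tool deg [-0.052  0.864 -0.157] then shift cm [-0.549  0.194  4.2  ] | shift first cm [-0.485  0.199  4.208] norm mm 42.4
at [ 563.852 -227.454  103.02 ] 9.95 [0.121 0.375 0.238]
```

{"fn": "servo_tool", "kwargs": {
  "rows": [
    [1, -0.55, 0.2, 1.2, 0, 0.85, 0],
    [1, 0, 0, 1, 0, 0, 0],
    [1, 0, 0, 1, 0, 0, 0],
    [1, 0, 0, 1, 0, 0, 0],
    [1, 0, 0, 0, 0, 0, 0]
  ]
}}

```text
clock: 10.45
position: [548.4, -226.7, 61.1]
ee_rot: [-0.04, 0.965, -0.012, -0.26]
contact_force: [0.3, 0.5, -0.7]
gripper_width: 85.4
```

```bash
python3 - <<'E'
from bot import *
T=Rt(.085,np.radians(30));go([547.5,-226.9,63.9],T)
im=get_image("wrist")["image"];o=np.zeros((400,800,3),np.uint8);o[:384,:512]=im
sc=get_image("scene")["image"];o[:400,515:]=cv2.resize(sc[155:265,245:325],(285,400),interpolation=2)
cv2.imwrite('pics/w3.png',o[:,:,::-1])
E
```

```text
turn tool deg [-0.051 -0.21  -0.12 ] then shift cm [ 0.219 -0.013 -0.197] | shift first cm [ 0.219 -0.013 -0.197] norm mm 2.9
at [ 548.393 -226.695   61.097] 10.45 [ 0.346  0.528 -0.698]
```

View pics/w3.png

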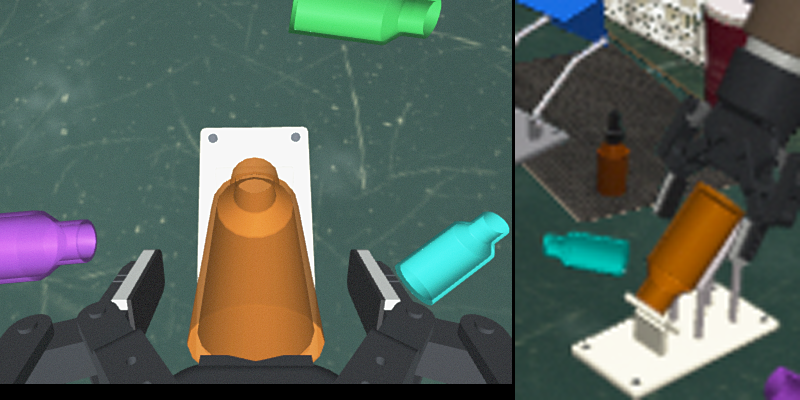

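The pads straddle the bottle's body symmetrically (pad faces at columns 162 and 350, bottle centre at 256), with the base just ahead of the palm. I back off 3 mm and close.

{"fn": "servo_tool", "kwargs": {
  "rows": [
    [1, 0.2, 0, -0.3, 0, 0, 0],
    [0.45, 0, 0, 0, 0, 0, 0],
    [0.45, 0, 0, 0, 0, 0, 0],
    [0, 0, 0, 0, 0, 0, 0],
    [0, 0, 0, 0, 0, 0, 0],
    [0, 0, 0, 0, 0, 0, 0],
    [0, 0, 0, 0, 0, 0, 0]
  ]
}}

```text
clock: 11.25
position: [550.2, -226.9, 66.6]
ee_rot: [-0.04, 0.965, -0.013, -0.258]
contact_force: [1.3, 1.5, 4.2]
gripper_width: 47.6
```

{"fn": "servo_tool", "kwargs": {
  "rows": [
    [0, 0, 0, 0, 0, 0, 0],
    [0, 0, 0, 0, 0, 0, 0]
  ]
}}

```text
clock: 11.45
position: [550.1, -226.9, 66.6]
ee_rot: [-0.04, 0.965, -0.013, -0.258]
contact_force: [2.7, 1.4, 5.6]
gripper_width: 47.8
```

```bash
python3 - <<'E'
from bot import *
go([547.5,-226.9,63.9],Rt(.085,np.radians(30)))
E
```

```text
turn tool deg [-0.148  0.026 -0.118] then shift cm [0.092 0.023 0.368] | shift first cm [0.092 0.024 0.368] norm mm 3.8
at [ 550.143 -226.906   66.63 ] 11.45 [2.681 1.362 5.611]
```

{"fn": "servo_tool", "kwargs": {
  "rows": [
    [0, 0, 0, -1, 0, 0, 0],
    [0, 0, 0, -1.5, 0, 0, 0],
    [0, 0, 0, -2, 0, 0, 0],
    [0, 0, 0, -2.5, 0, 0, 0],
    [0, 0, 0, -3, 0, 0, 0],
    [0, 0, 0, -3, 0, 0, 0],
    [0, 0, 0, -3, 0, 0, 0],
    [0, 0, 0, -3, 0, 0, 0],
    [0, 0, 0, -2, 0, 0, 0],
    [0, 0, 0, 0, 0, 0, 0]
  ]
}}

```text
clock: 12.45
position: [656.0, -217.6, 248.8]
ee_rot: [-0.04, 0.966, -0.013, -0.257]
contact_force: [-0.1, -0.1, -0.9]
gripper_width: 47.7
```

{"fn": "servo_tool", "kwargs": {
  "rows": [
    [0, 0, 0, 0, 0, -5, 0],
    [0, 0, 0, 0, 0, -7, 0],
    [0, 0, 0, 0, 0, -7, 0],
    [0, 0, 0, 0, 0, -7, 0],
    [0, 0, 0, 0, 0, -7, 0],
    [0, 0, 0, 0, 0, -7, 0],
    [0, 0, 0, 0, 0, -5, 0],
    [0, 0, 0, 0, 0, 0, 0]
  ]
}}

```text
clock: 13.25
position: [650.0, -217.6, 246.6]
ee_rot: [-0.041, 0.991, 0.005, 0.129]
contact_force: [1.1, -0.6, -0.6]
gripper_width: 47.4
```

```bash
cat > hand.py <<'E'
from bot import *
# fit bottle base + axis from scene/top/wrist silhouettes, start from hanging guess
def handfit(save=None):
    s=read_state();C=R.from_quat(s["ee_rot"])
    base0=np.array([595.1,-222.8,129.8]);T0=Rt(.085,np.radians(30.0));ax0=pts(base0,.087,np.pi/4)[1]
    p0=np.array([550.1,-226.9,66.6])
    b=C.apply(T0.inv().apply(base0-p0))+s["position"];ax=C.apply(T0.inv().apply(ax0))
    return s,b,ax
def model(b,ax):
    y=np.cross(ax,[1,0,0]);y/=np.linalg.norm(y);return M@np.array([np.cross(y,ax),y,ax])+b
E
python3 - <<'E'
from hand import *
s,b,ax=handfit();print(s["position"],s["contact_force"],s["gripper_width"],s["clock"]);print("pred base",b,"axis",ax,"mouth",b+110*ax)
P=model(b,ax);o=np.zeros((400,800,3),np.uint8);k=0
for n in("wrist","scene","top"):
    d=get_image(n);np.savez(f"hf_{n}.npz",**d);q=proj(d,P);im=d["image"].copy()
    for a in q: cv2.circle(im,tuple(int(v) for v in a),0,(0,255,255),-1)
    c,st=mask(d["image"],q.mean(0));print(n,"model",q.min(0),q.max(0),"mask",st)
    if n=="wrist": o[:384,:512]=im
    elif n=="scene":
        m=q.mean(0).astype(int);o[:400,515:]=cv2.resize(im[m[1]-40:m[1]+40,m[0]-28:m[0]+29],(285,400),interpolation=2)
cv2.imwrite("pics/w4.png",o[:,:,::-1])
E
```

```text
[ 650.009 -217.601  246.618] [ 1.126 -0.631 -0.612] 47.435344424940794 13.25
pred base [ 637.517 -218.316  323.296] axis [-0.003 -0.002 -1.   ] mouth [ 637.206 -218.565  213.296]
wrist model [190.162 156.289] [326.375 377.221] mask [  193   121   127   240 20072]
scene model [307.661 142.338] [326.288 181.894] mask [308 144  17  39 435]
top model [328.964 125.908] [352.084 152.229] mask [325 139  19  13 129]
```

View pics/w4.png

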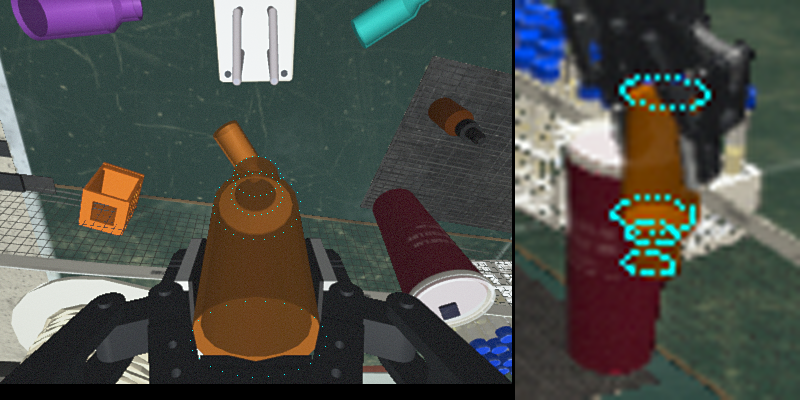

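The bottle is held firmly (11 of 12 pictures viewed). In the scene view the mouth sits slightly beyond the model, so the bottle pitched a little in the grip. I'll fit that pitch numerically.

```bash
cat >> hand.py <<'E'
def hullmask(d,P,shape=(384,512)):
    q=proj(d,P);m=np.zeros(shape,np.uint8)
    for a,b in((0,48),(24,72),(48,96)): cv2.fillConvexPoly(m,cv2.convexHull((q[a:b]*16).round().astype(np.int32)),1,shift=4)
    return m
def edges(m,rows):
    r=[]
    for v in rows:
        x=np.nonzero(m[v])[0];r+= [x.min(),x.max()] if len(x) else [np.nan,np.nan]
    return np.array(r,float)
def xf(C,b,ax,q): # q: shift tool xyz (mm), rot about tool x,y (deg) about grasp
    g=b+36*ax;Q=C*R.from_rotvec([np.radians(q[3]),np.radians(q[4]),0])*C.inv()
    return g+Q.apply(b-g)+C.apply(q[:3]),Q.apply(ax)
E
python3 - <<'E'
from hand import *
s,b,ax=handfit();C=R.from_quat(s["ee_rot"])
w=dict(np.load("hf_wrist.npz"));sc=dict(np.load("hf_scene.npz"))
cw,_=mask(w["image"],(258,260));cs,_=mask(sc["image"],(316,165))
rows=range(185,320,5);ew=edges(cw,rows)
ys,xs=np.nonzero(cs);th=np.radians([0,20,40,60,75,90,105,120,140,160,180]);D=np.c_[np.cos(th),np.sin(th)];D2=D[2:]  # image down
xy=np.c_[xs,ys];lo=(xy@D2.T).max(0)
srows=range(158,180,2);es=edges(cs,srows)
print("scene left/right",es)
def edge_model(d,P,rows):
    q=proj(d,P);out=[]
    segs=[]
    H=[cv2.convexHull(q[a:b].astype(np.float32))[:,0] for a,b in((0,48),(24,72),(48,96))]
    for v in rows:
        X=[]
        for h in H:
            for p,r in zip(h,np.roll(h,-1,0)):
                if (p[1]-v)*(r[1]-v)<0: X.append(p[0]+(v-p[1])*(r[0]-p[0])/(r[1]-p[1]))
        out+=[min(X),max(X)] if X else [np.nan,np.nan]
    return np.array(out)
def f(q,full=False):
    B,A=xf(C,b,ax,q);P=model(B,A)
    r1=edge_model(w,P,rows)-ew+np.tile([0,-.5],len(ew)//2)
    r2=((proj(sc,P)@D2.T).max(0)-lo)*1.5
    r3=(edge_model(sc,P,srows)-es)[0::2]*1.5
    return np.nan_to_num(np.r_[r1,r2,r3,np.array(q[:3])/6,np.array(q[3:])/10],nan=3)
best=least_squares(f,[0,0,0,0,1.],loss="soft_l1",diff_step=1e-2,x_scale=[1,1,1,1,1])
for q0 in([0,0,0,0,-5.],[0,0,0,0,5.],[0,0,5.,0,0],[0,0,-5.,0,-8]):
    r=least_squares(f,q0,loss="soft_l1",diff_step=1e-2)
    print(r.x,r.cost)
    if r.cost<best.cost: best=r
B,A=xf(C,b,ax,best.x);print("best",best.x,best.cost,"base",B,"axis",A,"mouth",B+110*A);print(f(best.x).round(1))
Bt=C.inv().apply(B-s["position"]);At=C.inv().apply(A);print("in tool: base",Bt,"axis",At);np.savez("inhand.npz",B=Bt,A=At)
im=w["image"].copy()
E
```

```text
scene left/right [310. 320. 310. 320. 310. 321. 309. 321. 309. 324. 309. 324. 308. 324.
 309. 323. 311. 320. 311. 320. 311. 320.]
[ 1.505 -0.699  2.528 -0.028  0.282] 9.124414781977272
[ 1.497 -0.699  2.515 -0.022  0.287] 9.123666495600805
[-0.  0.  5. -0. -0.] 58.080211843539644
[ 1.504 -0.699  2.525 -0.024  0.274] 9.123750573398729
best [ 1.497 -0.699  2.515 -0.022  0.287] 9.123666495600805 base [ 640.863 -218.941  320.783] axis [-0.007 -0.004 -1.   ] mouth [ 640.048 -219.39   210.787]
[ 1.5 -0.4 -0.4 -0.9 -0.2  0.5 -0.1  0.  -0.   0.4 -0.9  0.3  0.2  0.2
 -0.6  0.1 -0.5  1.  -0.3  0.9 -0.2  0.8 -0.1 -0.3  0.1 -0.4  0.2  0.5
  0.3 -0.6 -0.5  0.3  0.6  0.2 -0.2  0.1 -0.1  0.1  0.  -0.   0.2 -0.1
  0.3 -0.2  0.4 -0.3 -0.4 -0.4 -0.3 -0.5 -0.1  0.4 -0.   0.3  0.9  1.
  0.7  0.8  0.3  0.6  0.6  0.4 -0.8 -0.7 -1.  -1.2  0.  -0.2 -0.5  0.9
  0.9  0.1  0.1 -0.2  0.2 -0.1  0.4 -0.   0. ]
in tool: base [ -6.209  -0.448 -74.764] axis [ 0.264 -0.001  0.965]
```

```bash
cat > post.py <<'E'
from hand import *
def rod(views):
    res=[]
    for d,kind in views:
        im=d["image"];hsv=cv2.cvtColor(im,cv2.COLOR_RGB2HSV).astype(int)
        for z in range(48,98,5):
            u=proj(d,[[577,150.5,z]])[0]; h=proj(d,[[577+8,150.5,z],[577,158.5,z]])-u
            a=proj(d,[[577,150.5,z+5]])[0]-u;n=np.array([-a[1],a[0]])/np.linalg.norm(a)  # image normal to rod
            ts=np.arange(-7,7.01,.25);g=cv2.cvtColor(im,cv2.COLOR_RGB2LAB)[:,:,0].astype(np.float32)
            pr=cv2.remap(g,(u[0]+ts*n[0]).astype(np.float32)[None],(u[1]+ts*n[1]).astype(np.float32)[None],1)[0]
            res.append((kind,z,u,n,ts,pr,d))
    return res
E
python3 - <<'E'
from post import *
sc=dict(np.load("hf_scene.npz"));tp=dict(np.load("hf_top.npz"))
for k,z,u,n,ts,pr,d in rod([(sc,"s"),(tp,"t")])[::3]: print(k,z,u,n,pr[::2].astype(int))
go([577,150.5,165],R.from_quat(read_state()["ee_rot"]))
C=R.from_quat(read_state()["ee_rot"]);print("shift cm",C.inv().apply([-63,370,-46])/10,C.inv().apply([0,0,1]))
E
```

```text
s 48 [233.513 185.316] [ 1.    -0.001] [224 212 201 190 181 173 168 162 154 145 152 159 166 173 174 176 167 159
 158 158 158 158 158 158 158 158 158 158 158]
s 63 [233.511 181.65 ] [ 1.    -0.001] [ 72  72  71  70  71  73  74  75  97 120 138 155 163 172 174 177 169 161
 148 135 138 140 135 130 132 135 110  84  74]
s 78 [233.509 177.954] [ 1.    -0.001] [ 55  45  50  56  61  66  64  63  89 115 135 155 163 171 173 176 183 191
 169 148 113  79  69  60  58  56  51  47  50]
s 93 [233.507 174.229] [ 1.    -0.001] [ 72  73  72  72  74  75  72  70  92 114 133 152 162 171 175 178 153 129
 101  73  88 103 159 215 180 144 104  65  55]
t 58 [210.875 170.734] [ 0.93  -0.367] [127 125 122 124 115  92  70  67  66  80  93 100 107 107 107 108 110 107
  99  85  67  57  73  99 143 183 204 218 222]
t 73 [210.412 169.56 ] [ 0.93  -0.367] [204 211 212 204 190 166 128 100  87  78  91 103 113 131 138 134 126 111
 100  89  82  89 110 145 170 185 194 193 189]
t 88 [209.938 168.36 ] [ 0.93  -0.367] [228 227 227 227 220 210 188 158 141 145 161 196 222 223 226 219 215 190
 165 153 147 150 158 163 170 174 173 172 172]
turn tool deg [0. 0. 0.] then shift cm [ 6.506 37.342  6.657] | shift first cm [ 6.506 37.342  6.657] norm mm 384.8
at [ 653.946 -217.57   246.923] 13.4 [ 0.187 -0.378 -1.23 ]
shift cm [ 4.227 37.409  3.545] [-0.256 -0.002 -0.967]
```

The post profiles confirm (577, 150.5) within about 1 mm. The arm was still settling during the in-hand fit, so I refit at rest (numbers only).

```bash
cat > refit.py <<'E'
from hand import *
def edge_model(d,P,rows):
    q=proj(d,P);out=[]
    H=[cv2.convexHull(q[a:b].astype(np.float32))[:,0] for a,b in((0,48),(24,72),(48,96))]
    for v in rows:
        X=[p[0]+(v-p[1])*(r[0]-p[0])/(r[1]-p[1]) for h in H for p,r in zip(h,np.roll(h,-1,0)) if (p[1]-v)*(r[1]-v)<0]
        out+=[min(X),max(X)] if X else [np.nan,np.nan]
    return np.array(out)
def refit(yedge=(185,320)):
    s,b,ax=handfit();C=R.from_quat(s["ee_rot"]);w=get_image("wrist");sc=get_image("scene");s2=read_state();print("moved",s2["position"]-s["position"])
    pm=proj(sc,b+60*ax)[0];cw,_=mask(w["image"],(258,260));cs,st=mask(sc["image"],pm)
    rows=range(*yedge,5);ew=edges(cw,rows);ys,xs=np.nonzero(cs);xy=np.c_[xs,ys]
    th=np.radians([40,60,75,90,105,120,140,160,180]);D=np.c_[np.cos(th),np.sin(th)];lo=(xy@D.T).max(0)
    sr=range(st[1]+14,st[1]+st[3]-3,2);es=edges(cs,sr)
    def f(q):
        B,A=xf(C,b,ax,q);P=model(B,A)
        return np.nan_to_num(np.r_[edge_model(w,P,rows)-ew+np.tile([0,-.5],len(ew)//2),((proj(sc,P)@D.T).max(0)-lo-.3)*1.5,(edge_model(sc,P,sr)-es)[0::2]*1.5,np.array(q[:3])/6,np.array(q[3:])/10],nan=3)
    r=min((least_squares(f,q0,loss="soft_l1",diff_step=1e-2) for q0 in([.5,.3,.5,.3,-3.],[.5,.3,.5,.3,3.])),key=lambda r:r.cost)
    B,A=xf(C,b,ax,r.x);print("q",r.x,r.cost,"axis",A,"base",B,"mouth",B+110*A)
    Bt=C.inv().apply(B-s["position"]);At=C.inv().apply(A);print("tool",Bt,At);np.savez("inhand.npz",B=Bt,A=At)
E
python3 -c "
from refit import *
refit()"
```

```text
moved [ 0.869  0.169 -0.143]
q [-2.208 -0.937  3.813  0.063  0.84 ] 12.500709112679335 axis [-0.017 -0.006 -1.   ] base [ 645.124 -218.77   320.473] mouth [ 643.266 -219.466  210.491]
tool [-10.248  -0.634 -73.372] [ 0.273 -0.002  0.962]
```

{"fn": "servo_tool", "kwargs": {
  "rows": [
    [0, 0.3, 2.4, 0.2, 0, 0, 0],
    [0, 0.5, 4, 0.3, 0, 0, 0],
    [0, 0.5, 4, 0.3, 0, 0, 0],
    [0, 0.5, 4, 0.3, 0, 0, 0],
    [0, 0.5, 4, 0.4, 0, 0, 0],
    [0, 0.5, 4, 0.5, 0, 0, 0],
    [0, 0.5, 4, 0.6, 0, 0, 0],
    [0, 0.5, 4, 0.7, 0, 0, 0],
    [0, 0.5, 4, 0.7, 0, 0, 0],
    [0, 0.5, 3, 0.7, 0, 0, 0],
    [0, 0, 0, 0, 0, 0, 0],
    [0, 0, 0, 0, 0, 0, 0]
  ]
}}

```text
clock: 14.7
position: [589.0, 153.3, 188.1]
ee_rot: [-0.043, 0.991, 0.004, 0.13]
contact_force: [0.5, 0.0, -0.8]
gripper_width: 47.7
```

{"fn": "servo_tool", "kwargs": {
  "rows": [
    [0, 0, 0, 0, 0, 0, 0],
    [0, 0, 0, 0, 0, 0, 0],
    [0, 0, 0, 0, 0, 0, 0]
  ]
}}

```text
clock: 15.0
position: [589.2, 151.3, 189.3]
ee_rot: [-0.041, 0.991, 0.004, 0.13]
contact_force: [-0.4, -0.8, -0.6]
gripper_width: 47.8
```

```bash
python3 - <<'E'
from refit import *
refit()
w=get_image("wrist");sc=get_image("scene");tp=get_image("top")
z=np.load("inhand.npz");s=read_state();C=R.from_quat(s["ee_rot"]);print(s["position"],s["clock"],s["contact_force"])
P=model(C.apply(z["B"])+s["position"],C.apply(z["A"]))
Q=np.concatenate([np.c_[577+8*np.cos(t),150.5+8*np.sin(t),np.full(24,h)] for h in(32,70,104)])
o=np.zeros((600,800,3),np.uint8)
a=w["image"].copy()
for p in proj(w,P[72:]): cv2.circle(a,tuple(int(round(v)) for v in p),0,(0,255,255),-1)
for p in proj(w,Q): cv2.circle(a,tuple(int(round(v)) for v in p),0,(255,0,255),-1)
m=proj(w,Q).mean(0).astype(int);print(m)
x0,y0=max(0,min(m[0]-65,512-130)),max(0,min(m[1]-70,384-150))
o[:450,:390]=cv2.resize(a[y0:y0+150,x0:x0+130],(390,450),interpolation=2);print("wrist crop",x0,y0)
b=sc["image"];m=proj(sc,[[577,150,115]])[0].astype(int);x1,y1=m[0]-40,m[1]-60
b=cv2.resize(b[y1:y1+120,x1:x1+80],(400,600),interpolation=2)
for p in (proj(sc,np.r_[P[72:],Q])-[x1,y1]+.5)*5: cv2.circle(b,tuple(int(v) for v in p),1,(255,0,255),-1)
o[:,400:]=b;print("scene crop",x1,y1)
cv2.imwrite("pics/w5.png",o[:,:,::-1])
E
```

```text
moved [-0.135  0.116 -0.031]
q [-2.074 -1.031  3.477  0.193  0.143] 8.059737389273373 axis [-0.002 -0.007 -1.   ] base [579.54  150.054 263.111] mouth [579.329 149.239 153.114]
tool [ -9.693  -0.649 -73.825] [ 0.261 -0.005  0.965]
[588.941 151.763 189.153] 15.25 [ 0.948 -0.567 -1.145]
[256 124]
wrist crop 191 54
scene crop 193 108
```

View pics/w5.png

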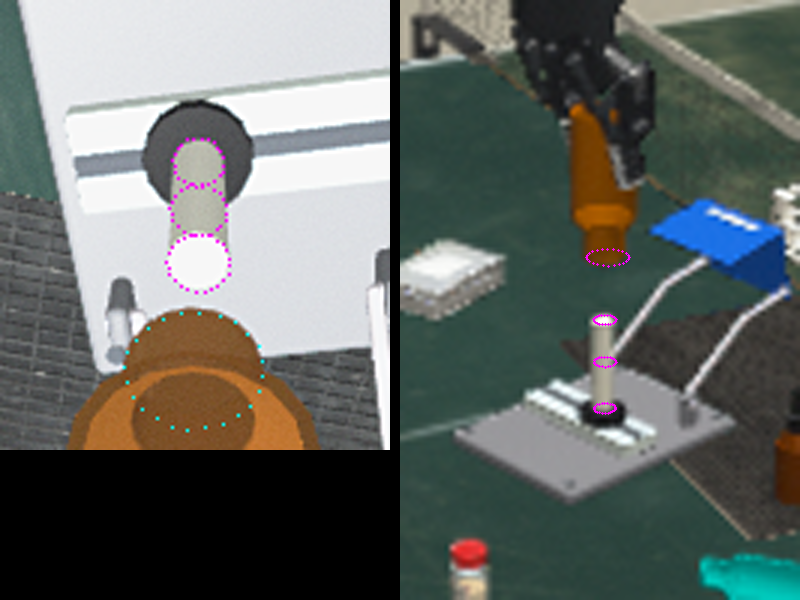

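The picture (12 of 12) shows the post model matching the real tip (wrist crop (198,262)) and the mouth model within about 1 mm. The bottle is upright and needs a shift of about -1.8 mm in x and +1.2 mm in y. The hood stays open. I'll correct that and lower in steps, watching the force.

{"fn": "servo_tool", "kwargs": {
  "rows": [
    [0, 0.16, 0.12, -0.05, 0, 0, 0],
    [0, 0.256, 0, 0.967, 0, 0, 0],
    [0, 0.256, 0, 0.967, 0, 0, 0],
    [0, 0.256, 0, 0.967, 0, 0, 0],
    [0, 0.256, 0, 0.967, 0, 0, 0],
    [0, 0.05, 0, 0.2, 0, 0, 0],
    [0, 0, 0, 0, 0, 0, 0],
    [0, 0, 0, 0, 0, 0, 0]
  ]
}}

```text
clock: 16.05
position: [587.6, 153.2, 147.3]
ee_rot: [-0.042, 0.991, 0.004, 0.131]
contact_force: [-0.7, -0.1, -1.1]
gripper_width: 48.1
```

```bash
python3 - <<'E'
from refit import *
ps=[read_state() for _ in range(3)]
refit()
s=read_state();z=np.load("inhand.npz");C=R.from_quat(s["ee_rot"]);print(s["position"],s["contact_force"],C.inv().apply([0,0,-1]))
w=get_image("wrist");print("post tip px",proj(w,[[577,150.5,104]]))
# fixed earlier in-hand estimate for comparison
B=np.array([-9.693,-.649,-73.825]);A=np.array([.261,-.005,.965]);print("mouth by previous fit",C.apply(B+110*A)+s["position"])
E
```

```text
moved [0.02  0.078 0.28 ]
q [-2.375 -0.989  2.676  0.161  0.333] 8.040351001161188 axis [-0.005 -0.007 -1.   ] base [578.091 151.973 221.961] mouth [577.539 151.178 111.965]
tool [-10.109  -0.627 -74.594] [ 0.264 -0.004  0.964]
[587.598 153.282 147.572] [-0.141  0.151 -0.427] [0.259 0.002 0.966]
post tip px [[253.948 171.104]]
mouth by previous fit [577.76  151.163 111.424]
```

{"fn": "servo_tool", "kwargs": {
  "rows": [
    [0, 0.03, -0.06, 0, 0, 0, 0],
    [0, 0.13, 0, 0.48, 0, 0, 0],
    [0, 0.13, 0, 0.48, 0, 0, 0],
    [0, 0.13, 0, 0.48, 0, 0, 0],
    [0, 0.13, 0, 0.48, 0, 0, 0],
    [0, 0, 0, 0, 0, 0, 0]
  ]
}}

```text
clock: 16.8
position: [586.3, 152.0, 125.7]
ee_rot: [-0.042, 0.991, 0.004, 0.129]
contact_force: [0.7, -0.1, -0.5]
gripper_width: 47.4
```

```bash
python3 -c "
from refit import *
s=read_state();C=R.from_quat(s['ee_rot']);B=np.array([-9.693,-.649,-73.825]);A=np.array([.261,-.005,.965]);print(s['contact_force'],s['position'],C.apply(A),C.apply(B+110*A)+s['position'])"
```

```text
[ 0.67  -0.118 -0.478] [586.268 151.962 125.723] [-0.004 -0.009 -1.   ] [576.32  149.782  89.609]
```

The rim is about 14 mm below the post's tip with no contact force, so the post is inside the neck. Continuing down.

{"fn": "servo_tool", "kwargs": {
  "rows": [
    [0, 0.11, 0.03, 0.49, 0, 0, 0],
    [0, 0.13, 0, 0.48, 0, 0, 0],
    [0, 0.13, 0, 0.48, 0, 0, 0],
    [0, 0.13, 0, 0.48, 0, 0, 0],
    [0, 0.13, 0, 0.48, 0, 0, 0],
    [0, 0.13, 0, 0.48, 0, 0, 0],
    [0, 0.13, 0, 0.48, 0, 0, 0],
    [0, 0.13, 0, 0.48, 0, 0, 0],
    [0, 0, 0, 0, 0, 0, 0]
  ]
}}

```text
clock: 17.7
position: [586.4, 152.2, 86.2]
ee_rot: [-0.042, 0.991, 0.004, 0.129]
contact_force: [-0.7, -0.1, -1.0]
gripper_width: 47.9
```

{"fn": "servo_tool", "kwargs": {
  "rows": [
    [0, 0.13, 0, 0.48, 0, 0, 0],
    [0, 0.05, 0, 0.2, 0, 0, 0],
    [0, 0, 0, 0, 0, 0, 0],
    [0, 0, 0, 0, 0, 0, 0]
  ]
}}

```text
clock: 18.1
position: [587.1, 152.6, 80.2]
ee_rot: [-0.042, 0.991, 0.004, 0.13]
contact_force: [0.3, -0.4, -0.2]
gripper_width: 47.8
```

```bash
python3 -c "
from refit import *
s=read_state();C=R.from_quat(s['ee_rot']);B=np.array([-9.693,-.649,-73.825]);A=np.array([.261,-.005,.965]);print(s['contact_force'],s['wrist_torque'],s['position'],C.apply(A),C.apply(B+110*A)+s['position'])"
```

```text
[ 0.318 -0.408 -0.157] [-0.059  0.599  0.009] [587.114 152.598  80.239] [-0.002 -0.008 -1.   ] [577.245 150.462  44.1  ]
```

{"fn": "servo_tool", "kwargs": {
  "rows": [
    [0, 0.05, 0, 0.2, 0, 0, 0],
    [0, 0.05, 0, 0.2, 0, 0, 0],
    [0, 0.05, 0, 0.2, 0, 0, 0],
    [0, 0.05, 0, 0.2, 0, 0, 0],
    [0, 0, 0, 0, 0, 0, 0]
  ]
}}

```text
clock: 18.6
position: [586.9, 152.4, 71.4]
ee_rot: [-0.042, 0.991, 0.004, 0.13]
contact_force: [0.3, -0.7, -0.7]
gripper_width: 47.3
```

{"fn": "servo_tool", "kwargs": {
  "rows": [
    [0, 0.026, 0, 0.1, 0, 0, 0],
    [0, 0.026, 0, 0.1, 0, 0, 0],
    [0, 0, 0, 0, 0, 0, 0]
  ]
}}

```text
clock: 18.9
position: [587.1, 152.5, 69.7]
ee_rot: [-0.042, 0.991, 0.004, 0.13]
contact_force: [-1.0, 0.4, -1.1]
gripper_width: 47.6
```

{"fn": "servo_tool", "kwargs": {
  "rows": [
    [0, 0.026, 0, 0.1, 0, 0, 0],
    [0, 0, 0, 0, 0, 0, 0]
  ]
}}

```text
clock: 19.1
position: [587.1, 152.5, 68.7]
ee_rot: [-0.042, 0.991, 0.004, 0.13]
contact_force: [0.3, -0.4, -1.5]
gripper_width: 47.5
```

Estimated mouth height is about 32.5 mm. I continue in 1 mm steps until contact shows.

{"fn": "servo_tool", "kwargs": {
  "rows": [
    [0, 0.026, 0, 0.1, 0, 0, 0],
    [0, 0, 0, 0, 0, 0, 0]
  ]
}}

```text
clock: 19.3
position: [587.4, 152.6, 68.2]
ee_rot: [-0.042, 0.991, 0.004, 0.131]
contact_force: [-1.3, -0.4, 1.5]
gripper_width: 47.6
```

{"fn": "servo_tool", "kwargs": {
  "rows": [
    [0, 0.026, 0, 0.1, 0, 0, 0],
    [0, 0, 0, 0, 0, 0, 0]
  ]
}}

```text
clock: 19.5
position: [587.7, 152.7, 68.1]
ee_rot: [-0.042, 0.99, 0.004, 0.131]
contact_force: [-2.3, -0.6, 7.5]
gripper_width: 47.4
```

Contact shows 7.5 N upward with the TCP stopped at z = 68.1, so the rim is on the foot. Release gently, then retreat along the finger axis.

{"fn": "servo_tool", "kwargs": {
  "rows": [
    [0.62, 0, 0, 0, 0, 0, 0],
    [0.7, 0, 0, 0, 0, 0, 0],
    [1, 0, 0, 0, 0, 0, 0],
    [1, 0, 0, 0, 0, 0, 0],
    [1, 0, 0, 0, 0, 0, 0],
    [1, 0, 0, 0, 0, 0, 0]
  ]
}}

```text
clock: 20.1
position: [587.2, 152.5, 66.6]
ee_rot: [-0.042, 0.991, 0.004, 0.13]
contact_force: [0.1, 0.4, 0.3]
gripper_width: 85.3
```

```bash
cat > seat.py <<'E'
from refit import *
def chk():
    M2=model(np.array([577,150.5,142.]),np.array([0,0,-1.]))
    for n in("scene","top","wrist"):
        d=get_image(n);q=proj(d,M2);c,st=mask(d["image"],q.mean(0));print(n,"model",q.min(0).round(1),q.max(0).round(1),"mask",st[:2],st[:2]+st[2:4],st[4])
    s=read_state();print(s["position"],s["contact_force"],s["gripper_width"],s["clock"])
E
python3 -c "
from seat import *
chk()"
```

```text
scene model [226.8 159.1] [240.2 191.1] mask [227 160] [240 192] 279
top model [200.2 156.2] [218.2 177.6] mask [215 175] [216 176] 1
wrist model [187.1 158.7] [320.4 376.7] mask [188 158] [320 361] 18855
[587.166 152.507  66.695] [-0.664  0.13  -0.194] 85.23257281124299 20.25
```

The seated model matches the masks in the scene view (227–240, 160–192) and the wrist view. Retreating.

{"fn": "servo_tool", "kwargs": {
  "rows": [
    [1, 0, 0, -1, 0, 0, 0],
    [1, 0, 0, -1.5, 0, 0, 0],
    [1, 0, 0, -2, 0, 0, 0],
    [1, 0, 0, -3, 0, 0, 0],
    [1, 0, 0, -3, 0, 0, 0],
    [1, 0, 0, -3, 0, 0, 0],
    [1, 0, 0, -3, 0, 0, 0],
    [1, 3, 0, -2, 0, 0, 0],
    [1, 4, 0, 0, 0, 0, 0],
    [1, 4, 0, 0, 0, 0, 0],
    [1, 0, 0, 0, 0, 0, 0],
    [1, 0, 0, 0, 0, 0, 0]
  ]
}}

```text
clock: 21.45
position: [433.0, 140.1, 218.1]
ee_rot: [-0.043, 0.99, 0.005, 0.131]
contact_force: [0.4, -0.2, 0.1]
gripper_width: 85.1
```

```bash
python3 -c "
from seat import *
chk()
# hood blue box and bystanders vs start
t0=cv2.imread('pics/top0.png')[:,:,::-1];s0=cv2.imread('pics/scene0.png')[:,:,::-1]
for n,a in(('top',t0),('scene',s0)):
    b=get_image(n)['image']
    for k,P in(('vial',[380,-7,30]),('drop',[631,10,50]),('roll',[380,401,10])):
        u=proj(get_image(n),[P])[0].astype(int);sl=(slice(u[1]-14,u[1]+14),slice(u[0]-14,u[0]+14));print(n,k,u,np.abs(a[sl].astype(int)-b[sl]).mean().round(1))
b=get_image('scene');m=cv2.inRange(cv2.cvtColor(b['image'],cv2.COLOR_RGB2HSV),(98,150,60),(118,255,255))[130:185,240:275];y,x=np.nonzero(m);print('hood',x.min()+240,x.max()+240,y.min()+130,y.max()+130,len(x))
"
```

```text
scene model [226.8 159.1] [240.2 191.1] mask [227 160] [240 192] 362
top model [200.2 156.2] [218.2 177.6] mask [201 157] [218 177] 250
wrist model [230.2 205.5] [277.4 298.3] mask [231 206] [278 297] 3261
[434.636 140.676 218.002] [-0.288  0.558 -0.053] 85.79694021551298 21.6
top vial [254 236] 2.4
top drop [255 158] 2.4
top roll [128 227] 3.4
scene vial [206 223] 2.3
scene drop [267 196] 57.0
scene roll [156 180] 3.5
hood 243 270 148 167 269
```

```bash
python3 -c "
from bench import *
print(job_done())"
```

```text
the job is handed in; nothing more can be done
None
```

The job is done and handed in at about 22 s on the robot clock. The hood is flipped back and staying open. The amber bottle is upside down over the post with its rim on the black foot.

**Hood:** My first push went over the closed hood without touching it. The shut fingertips are about 20 mm behind the reported TCP, not 11 mm ahead as the text says. I corrected for this offset and the second push opened the hood. The last scene image still shows it open.

**Bottle:** I lowered it in steps until the wrist read 7.5 N upward with the TCP stopped, then opened the fingers and backed away. After that, the bottle matched a seated, upright model at the post (577, 150.5 mm) to within about 1 pixel in all three views.

**Bystanders:** The vial, dropper bottle and tape roll look unchanged from the start in the top view. In the scene view the vial and roll also look unchanged. The dropper area differs there, I think because the arm covered it in the starting picture. I did not confirm that from a second angle.

At hand-in the gripper was open, clear of everything, and reading no contact force.

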